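# Index two tins through the chute's star wheel

## Task

We need two more empty tins at the pouring place. The chute's star wheel is indexed by hand: reach in through the slot in its hood and push the wheel round a tooth at a time until two tins have rolled down into the run-out, letting the first come to rest before the second is let go, with the other two still held back by the wheel. Feel for the teeth rather than forcing them, do not handle the tins themselves, leave the other things on the bench alone, and take your hand out when the tins lie still.

Things in the scene. Friction and masses are not known exactly. Their poses are not given: they have to be found in the camera images.
- feeder: Sloping steel tin chute on legs, 600 x 124 mm, fixed to the bench. Four tins lie on their sides in its upper part, held back by a star wheel; below the wheel is the run-out with an end stop. Origin on the bench under the wheel's axle; y level along the chute, downhill; x across it, along the axle; z up. The floor falls 8 degrees towards +y. Upper end at y = -365 mm, end stop at y = 225 mm.
- axle (a point): Middle of the star wheel's axle, 190 mm up (axes as the feeder's, they do not turn with the wheel). Slippery white plastic wheel, 40 mm thick, five tapered teeth 72 degrees apart, 132 mm over the tips, hub 60 mm, teeth 10 mm thick at the rounded tip. It turns stiffly (0.3 N m: 5 to 14 N on a tooth) and stays where left. Its angle at the start varies and is not told: look or feel.
- slot (a point): Centre of the slot in the flat top of the grey hood over the wheel, on its outer face, which leans 24 degrees to the uphill side. Axes of the hood: z out of the face, y along the slot to the downhill side. Slot 101 x 46 mm, from y' = -45 to +56 mm of the axle; face 78 mm from the axle. Tooth tips pass 12 mm under the face; a thing put in goes 38 mm down in a gap, or lands on a tooth 12 to 35 mm down.
- run_out (a point): Point on the floor of the run-out, 118 mm downhill of the axle, 60 mm up. Pushing the teeth seen in the slot uphill (-y) takes the wheel's underside downhill and lets one tin down for each tooth (72 degrees); one pass along the slot moves it about one tooth; the first may free none. Tins let through roll down and come to rest one behind the other at about y = 192 and 119 mm of the feeder.
- tin1_c (a point): Centre of the first tin from the wheel: empty open tin, 73 mm across, 110 mm long, about 90 g, lying across the chute (axis along the feeder's x). Held back by the wheel, the leading tin's centre is at y below 30 mm in the feeder's frame.
- tin2_c (a point): Centre of the second tin from the wheel: empty open tin, 73 mm across, 110 mm long, about 90 g, lying across the chute (axis along the feeder's x). Held back by the wheel, the leading tin's centre is at y below 30 mm in the feeder's frame.
- tin3_c (a point): Centre of the third tin from the wheel: empty open tin, 73 mm across, 110 mm long, about 90 g, lying across the chute (axis along the feeder's x). Held back by the wheel, the leading tin's centre is at y below 30 mm in the feeder's frame.
- tin4_c (a point): Centre of the fourth tin from the wheel: empty open tin, 73 mm across, 110 mm long, about 90 g, lying across the chute (axis along the feeder's x). Held back by the wheel, the leading tin's centre is at y below 30 mm in the feeder's frame.
- spare1: a tin like the others (73 mm across, 110 mm tall), standing on the bench by the chute. A bystander; origin on its underside.
- spare2: another tin, standing on the bench by the chute. A bystander; origin on its underside.
- wax_cake: cream wax cake, 100 x 140 x 35 mm, on the bench. A bystander; origin on its underside.
- wrench: adjustable wrench, 210 mm long, lying on the bench. A bystander; origin on its underside.
- scraper: wide-bladed scraper lying on the bench. A bystander; origin on its underside.
- valve: brass ball valve, 90 mm long, with a flat lever, lying on the bench. A bystander; origin on its underside.

How it is judged (in metres and radians):
On the way, in this order (a step that is already met when the one before it is completed fails the run):
1. the first tin lies in the run-out, at rest, while the second is still held back by the wheel (y of tin1_c in the frame of feeder between 0.14 and 0.22 m and z of tin1_c in the frame of feeder between 0.06 and 0.125 m and x of tin1_c in the frame of feeder between -0.015 and 0.015 m and y of tin2_c in the frame of feeder between -0.33 and 0.035 m and z of tin2_c in the frame of feeder between 0.09 and 0.19 m and x of tin2_c in the frame of feeder between -0.015 and 0.015 m and linear speed of tin1 below 0.03 m/s), for 0.2 s.
2. the second tin has come down into the run-out too, while the third is still held back (y of tin1_c in the frame of feeder between 0.14 and 0.22 m and z of tin1_c in the frame of feeder between 0.06 and 0.125 m and x of tin1_c in the frame of feeder between -0.015 and 0.015 m and y of tin2_c in the frame of feeder between 0.085 and 0.22 m and z of tin2_c in the frame of feeder between 0.06 and 0.125 m and x of tin2_c in the frame of feeder between -0.015 and 0.015 m and y of tin3_c in the frame of feeder between -0.33 and 0.035 m and z of tin3_c in the frame of feeder between 0.09 and 0.19 m and x of tin3_c in the frame of feeder between -0.015 and 0.015 m and linear speed of tin2 below 0.03 m/s), for 0.2 s.
At the end, for the whole second after the job is handed in: Two tins lie still in the run-out (centres over 140 and 85 mm downhill of the axle), the other two are still held back in the chute by the wheel (centres under 35 mm downhill of the axle), all slower than 30 mm/s, the robot touching nothing (all of step 2 and y of tin4_c in the frame of feeder between -0.33 and 0.035 m and z of tin4_c in the frame of feeder between 0.09 and 0.19 m and x of tin4_c in the frame of feeder between -0.015 and 0.015 m and linear speed of each of tin1, tin3, tin4 below 0.03 m/s).
It fails at once if the robot touches one of the four tins in the chute (contact force between any of the arm, the fingers and tin1 above 1 N or contact force between any of the arm, the fingers and tin2 above 1 N or contact force between any of the arm, the fingers and tin3 above 1 N or contact force between any of the arm, the fingers and tin4 above 1 N).
It fails at once if the feeder (chute, hood or wheel) is forced with more than 80 N (contact force between any of the arm, the fingers and feeder above 80 N).
It fails at once if a bystander on the bench is moved more than 30 mm (distance of any of spare1, spare2, wax_cake, wrench, scraper, valve from where it was at the start of the episode above 0.03 m).
It also fails if it takes over 72 s, if anything falls off the work surface, if the arm or the gripper's body presses on something with over 40 N, if the wrist force passes 120 N, or if a joint passes its speed limit or range.

## Robot

A 6-joint arm with a two-finger parallel gripper is mounted at the origin on the work surface. World frame = base frame: x ahead of the robot, y to its left, z up, the work surface at z = 0. Lengths are in mm, angles in rad, forces in N, time in s.
With the tool pointing down it reaches from about 350 to 850 mm from the base axis. Payload 8.1 kg.
Tool frame: the origin (TCP) lies at the very end of the fingers, on their centre line; the grasp point (between the pads) lies 19 mm behind it (pinch_z is the distance from the TCP to the grasp point, in mm); z points along the fingers, y is the line along which they close (so a half turn about z gives the same grasp; the last joint's range is limited). The gripper opens to 93 mm and grips with 3 to 60 N. Pads are 15 mm wide; open, the fingers measure 128 mm over their backs; the gripper's body (75 mm by 188 mm) begins 65 mm behind the grasp point.
Start: joints at [-1.304, 0.13, 1.488, -0, 1.523, -0.085], TCP at [206.773, -563.25, 218.635] pointing down, gripper open.
Joint ranges: [-2.96, 2.96], [-0.89, 2.26], [0.02, 2.5], [-1.34, 4.48], [0, 2.73], [-2.66, 2.66]. Speed limits (rad/s): [2.39, 2.39, 2.79, 3.14, 3.14, 3.14].

## Interface

Orientations are given as a rotation vector (axis times angle).
In Python, from workcell import read_state, snapshot, camera_params, finish_job, pinch_z gives the robot as it stands.
- The arm moves only by the shell command python3 -m inch 'ROWS' [OPENING] [FORCE]. ROWS is text: rows parted by semicolons, each of 4 numbers parted by spaces: the shift along the tool's x, y, z normalised to -1 to 1, where 1 is 800 mm, then the turn about the tool's z normalised to -1 to 1, where 1 is 1.5 rad. A call has 1 to 20 rows; each row is the pose to reach, as a shift and turn from the pose commanded when the call began, along the tool's axes at that moment; what a row does not reach only later rows make up. A row lasts 1/8 s, in which the tool goes at most 62.5 mm and 10.7 degrees, less where a joint would pass 70% of its speed; a pose out of reach is approached as far as the arm can. A call with a number of a shift or a turn outside -1 to 1 is refused whole. A call with a gripper value outside its range is refused whole. OPENING is the gripper's target within -1 to 1 (fully open at 1, half-way at 0, shut at -1), set as the call begins (- or left out, the last holds). The fingers move at their own pace and stop on an object; FORCE is the grip in N (left out, the last holds). Time passes only in rows, so rows that repeat a pose let the fingers close. It gives the time, the measured TCP pose, the force, the opening and the grip force at its end, in the units of the state.
- read_state(): the state, without advancing time (a new reading comes with each control period).
- snapshot(name): name is "scene" or "top" or "wrist"; returns the picture (400x640x3 uint8, blue, green, red); there is no depth.
- camera_params(name): a dict with "mtx" (3x3 intrinsics, pixels), "xyz" and "attitude" of the camera in the world. Camera axes: x right, y up, looking along -z (the intrinsics and any distortion apply to the point x, -y, -z); pixel columns grow to the right and rows downward; lengths in mm; the calibration is good to about 2 mm. A picture is of the moment at which its call begins: read the wrist's pose just before it. camera_params takes no time and is no camera call; for the wrist camera it gives the pose at the moment of the call.
- finish_job(): hands the job in; it is judged then, once.
The state is a dict: "clock": time; "joints": joint angles; "joint_velocities": joint speeds; "tau": joint torques, N m; "eef_pos": TCP position; "tcp_rot": TCP orientation; "ft_force": force on the tool from outside, world axes, zero at the start; "ft_torque": the same for the moment, N m; "opening": finger opening in mm; "finger_force": force on a finger pad.
Only numpy, scipy, OpenCV 4.12 (cv2) and the standard library are available. Lean on these libraries where they do the work, as an engineer would, in place of code of your own. Each camera call takes 0.05 s, during which the arm holds its last target. There are 200 camera calls.

## Working session

There is one attempt and no reset: what is moved stays moved. The work goes in short steps, Python scripts to look and compute and a shell command to move; the robot and the scene stay as the last step left them, time stands still between calls to the robot, and variables do not carry over. Pictures are saved under pics/ and viewed, at most 10 in all, crops included, and the job is handed in when it is done.

```bash
mkdir -p pics; ls; python3 - <<'E'
from workcell import *
import cv2,numpy as np
for n in("scene","top","wrist"):
    p=camera_params(n); print(n,p); cv2.imwrite(f"pics/{n}0.png",snapshot(n))
print(read_state(),pinch_z)
E
```

```text
pics
scene {'mtx': array([[413.28685564,   0.        , 320.6295471 ],
       [  0.        , 413.28685564, 193.77658117],
       [  0.        ,   0.        ,   1.        ]]), 'xyz': array([1591.37398004,  -74.91844418, 1156.2822484 ]), 'attitude': array([0.65683496, 0.61648773, 1.44379149])}
top {'mtx': array([[424.70895116,   0.        , 324.53701101],
       [  0.        , 424.70895116, 202.1120325 ],
       [  0.        ,   0.        ,   1.        ]]), 'xyz': array([ 428.92187395,  -20.25137552, 1334.20953177]), 'attitude': array([ 0.09215678, -0.07800311, -1.58151048])}
wrist {'mtx': array([[324.53056449,   0.        , 321.87184049],
       [  0.        , 324.53056449, 201.76887913],
       [  0.        ,   0.        ,   1.        ]]), 'xyz': array([ 284.92711798, -533.71737266,  384.42277724]), 'attitude': array([-0.26654769,  0.18673255, -1.20812771])}
{'clock': 0.15, 'joints': array([-1.30439718e+00,  1.31029738e-01,  1.48901376e+00, -2.20267914e-05,
        1.52303392e+00, -8.54019542e-02]), 'joint_velocities': array([ 0.00302505, -0.0020934 , -0.00424901,  0.00022827,  0.00046117,
        0.00021792]), 'tau': array([ 7.82352599e-04, -5.60478294e+01, -4.92334199e+01,  7.68637354e-02,
        3.06714827e-02, -8.04982210e-05]), 'eef_pos': array([ 206.64676894, -562.8124935 ,  217.81175817]), 'tcp_rot': array([-3.09166161e+00, -5.49505804e-01,  2.45081095e-04]), 'ft_force': array([ 0.38775036, -0.30639797, -0.17158492]), 'ft_torque': array([ 0.03502034, -0.00020094,  0.03134932]), 'finger_force': 0.0, 'opening': 92.97956789580233} 18.8
```

View pics/top0.png

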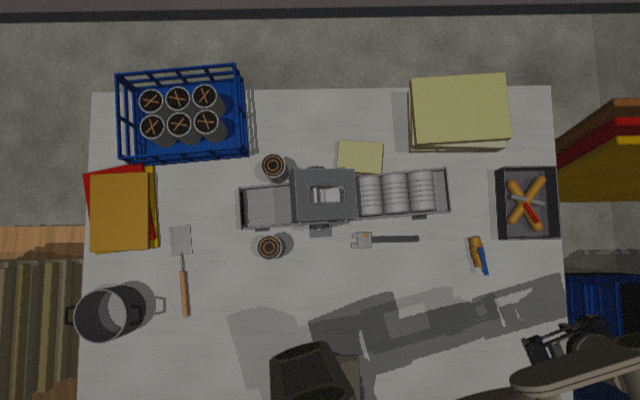

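View pics/scene0.png

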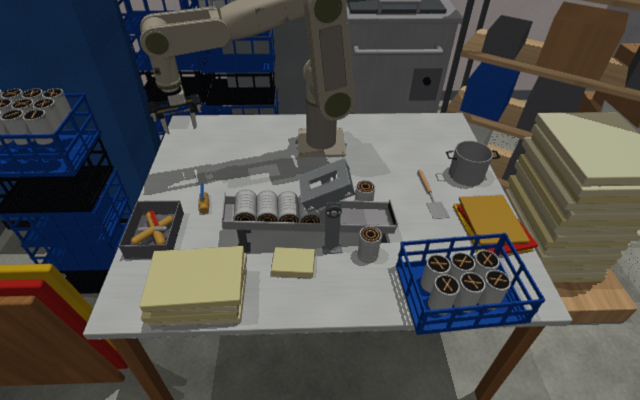

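The top view shows the chute lying along world y: downhill end at about (240,205), upper end at (450,190), and the hood slot near (328,195). The scene view shows the hood at (327,184). I'll enlarge both.

```bash
cat > h.py <<'E'
import numpy as np,cv2
from scipy.spatial.transform import Rotation as R
from workcell import *
def ray(p,u,v):
    K=p["mtx"];d=np.array([(u-K[0,2])/K[0,0],-(v-K[1,2])/K[1,1],-1])
    return p["xyz"],R.from_rotvec(p["attitude"]).as_matrix()@d
def plane(p,u,v,z):
    o,d=ray(p,u,v);return o+d*(z-o[2])/d[2]
def tri(p,a,q,b):
    o,d=ray(p,*a);O,D=ray(q,*b);s=np.linalg.lstsq(np.c_[d,-D],O-o,rcond=None)[0]
    x,y=o+s[0]*d,O+s[1]*D;return (x+y)/2,np.linalg.norm(x-y)
def proj(p,X):
    c=R.from_rotvec(p["attitude"]).as_matrix().T@(np.asarray(X)-p["xyz"]);K=p["mtx"]
    return K[0,2]+K[0,0]*c[0]/-c[2],K[1,2]+K[1,1]*-c[1]/-c[2]
E
python3 - <<'E'
from h import *
t=cv2.imread("pics/top0.png")[160:240,230:460];s=cv2.imread("pics/scene0.png")[155:255,215:405]
t=cv2.resize(t,None,fx=3.4,fy=3.4,interpolation=cv2.INTER_CUBIC);s=cv2.resize(s,None,fx=3.2,fy=3.2,interpolation=cv2.INTER_CUBIC)
o=np.zeros((t.shape[0]+s.shape[0],800,3),np.uint8);o[:t.shape[0],:t.shape[1]]=t;o[t.shape[0]:,:s.shape[1]]=s
print(o.shape,t.shape)
cv2.imwrite("pics/c1.png",o)
E
```

```text
(592, 800, 3) (272, 782, 3)
```

View pics/c1.png

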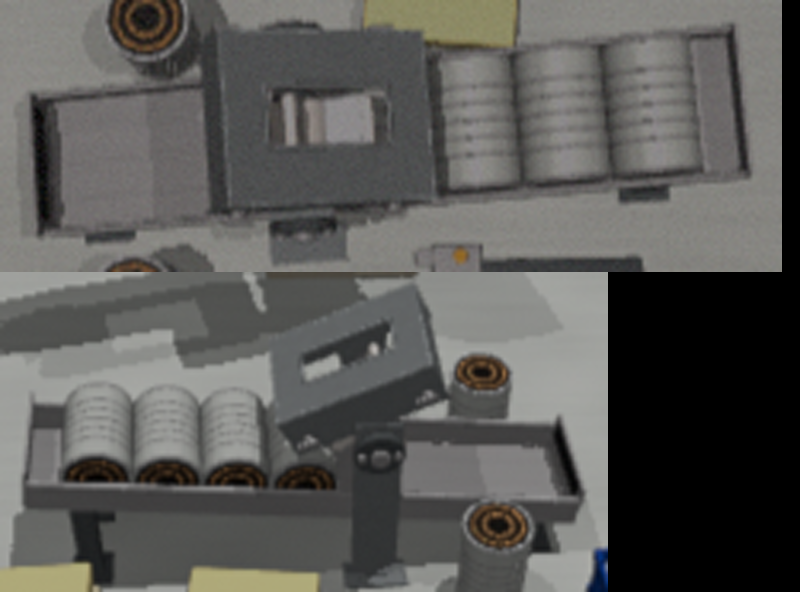

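```bash
python3 - <<'E'
from h import *
np.set_printoptions(precision=1,suppress=True)
T,S=camera_params("top"),camera_params("scene")
t=lambda x,y:((x+.5)/3.4-.5+230,(y+.5)/3.4-.5+160); s=lambda x,y:((x+.5)/3.2-.5+215,(y-272+.5)/3.2-.5+155)
P={}
for n,a,b in[("slot down+x",t(267,90),s(396,345)),("slot up+x",t(388,88),s(308,382)),("slot down-x",t(267,147),s(393,319)),("slot up-x",t(390,145),s(301,357)),
 ("end low +x",t(32,96),s(580,492)),("end up -x",t(748,175),s(30,395)),("end low -x",t(40,234),s(560,420)),("hood down+x",t(210,32),s(443,390)),("hood up-x",t(437,200),s(275,345)),("hood down-x",t(222,207),s(413,287))]:
    P[n],e=tri(T,a,S,b);print(n,P[n],"gap %.1f"%e)
sl=[P[k] for k in list(P)[:4]];c=np.mean(sl,0);print("slot c",c)
u=(sl[0]+sl[2]-sl[1]-sl[3])/2;w=(sl[0]+sl[1]-sl[2]-sl[3])/2
print("along",u,np.linalg.norm(u),"across",w,np.linalg.norm(w))
# chute axis from top view at plane z: walls edges
for z in(110,130):
    A=plane(T,*t(32,96),z);B=plane(T,*t(735,27),z+80);C=plane(T,*t(40,234),z);D=plane(T,*t(748,175),z+80)
    print(z,A,B,C,D,np.degrees(np.arctan2(-(A-B)[0],(A-B)[1])),np.degrees(np.arctan2(-(C-D)[0],(C-D)[1])), np.linalg.norm((A-B)[:2]))
E
```

```text
slot down+x [583.9  29.7 283.3] gap 1.4
slot up+x [590.4 -60.2 240.9] gap 2.8
slot down-x [541.8  29.8 282.5] gap 0.9
slot up-x [547.  -63.9 236.8] gap 2.7
end low +x [609.9 241.6  87.6] gap 3.7
end up -x [ 526.3 -357.3  169.1] gap 7.0
end low -x [489.9 237.   81.6] gap 0.9
hood down+x [631.4  73.5 264.3] gap 2.3
hood up-x [505.8 -95.9 218.9] gap 5.9
hood down-x [497.5  58.  289.2] gap 7.9
slot c [565.8 -16.2 260.9]
along [-5.9 91.8 44.1] 101.9695422242011 across [42.8  1.8  2.5] 42.89862311423562
110 [606.9 238.7 110. ] [ 643.6 -342.5  190. ] [488.5 230.7 110. ] [ 524.4 -347.7  190. ] 3.618206991450963 3.5536097287200645 582.369682448916
130 [604.  234.5 130. ] [ 639.9 -336.9  210. ] [487.5 226.6 130. ] [ 522.8 -342.   210. ] 3.5960362612842025 3.5449900770235376 572.4726862955428
```

Measurements agree with what was given. The slot is 102 mm long against 101, leans about 25°, and its centre is at z 261. The feeder yaw is +3.6° and the axle is near (564, 11). In the slot one tooth stands about upright, with the next lying uphill at about −72°. The tool stays vertical, so I'll shut the fingers, turn tool x along the chute and go above the uphill half of the slot.

```bash
python3 -m inch '0 0 -0.152 0;0 0 -0.152 0;0.65 -0.465 -0.152 -0.8545;0.65 -0.465 -0.152 -0.8545;0.65 -0.465 -0.152 -0.8545;0.65 -0.465 -0.152 -0.8545;0.65 -0.465 -0.152 -0.8545;0.65 -0.465 -0.152 -0.8545;0.65 -0.465 -0.152 -0.8545;0.65 -0.465 -0.152 -0.8545;0.65 -0.465 -0.152 -0.8545;0.65 -0.465 -0.152 -0.8545;0.65 -0.465 -0.152 -0.8545;0.65 -0.465 -0.152 -0.8545;0.65 -0.465 -0.152 -0.8545;0.65 -0.465 -0.152 -0.8545;0.65 -0.465 -0.152 -0.8545' -1 20
python3 - <<'E'
from h import *
st=read_state();print(st["eef_pos"],R.from_rotvec(st["tcp_rot"]).as_matrix()[:,0],st["ft_force"],st["clock"])
w=camera_params("wrist");a=snapshot("wrist");s=snapshot("scene")
print(w["xyz"])
o=np.zeros((600,640,3),np.uint8);o[:400]=a;o[400:]=cv2.resize(s[155:255,215:405],(380,200)).repeat(1,0) if 0 else cv2.copyMakeBorder(cv2.resize(s[155:255,215:405],(380,200)),0,0,0,260,0)
cv2.imwrite("pics/w1.png",o)
E
```

```text
clock: 2.28
eef_pos: [566.5, -35.9, 340.5]
tcp_rot: [2.152, 2.288, 0.0]
ft_force: [0.1, -0.3, -0.5]
opening: 0.4
finger_force: 0.0
[566.45026243 -35.930774   340.52900945] [-6.10428505e-02  9.98135124e-01 -2.10031351e-04] [ 0.08505705 -0.26104442 -0.53212498] 2.275
[560.37812083  48.44947414 507.24406096]
```

View pics/w1.png

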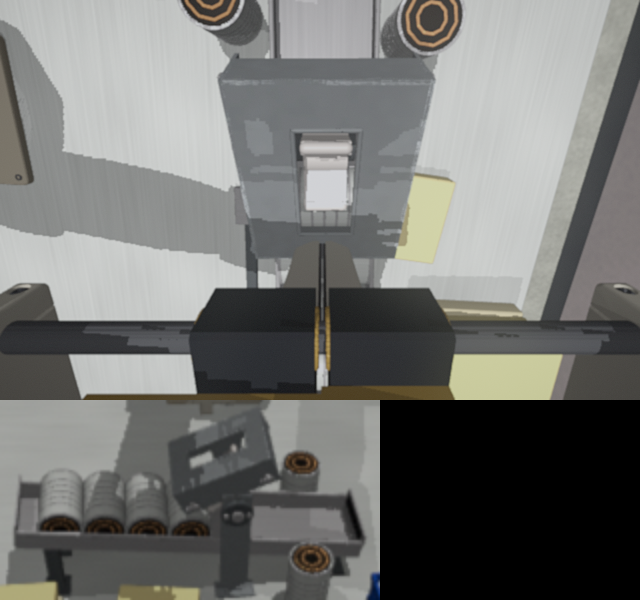

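The wrist view shows the slot with corners at (293,130), (362,130), (352,232) and (300,232). The tooth tip lies across it at rows 140–157, the next tooth's flat face at rows 168–210, and a tin behind that. Now I'll cast these rays into the feeder frame.

```bash
cat >> h.py <<'E'
F=np.array([[.998,-.063,0],[.063,.998,0],[0,0,1]]);A0=np.array([564.3,10.6,0])
f2w=lambda p:A0+F@np.asarray(p,float); w2f=lambda p:F.T@(np.asarray(p)-A0)
def where():
    s=read_state();print("t %.2f feeder"%s["clock"],w2f(s["eef_pos"]).round(1),"F",(F.T@s["ft_force"]).round(1))
E
python3 - <<'E'
from h import *
np.set_printoptions(precision=1,suppress=True)
w=camera_params("wrist");a=np.radians(24);n=np.array([0,-np.sin(a),np.cos(a)])
for u,v in[(293,130),(362,130),(352,232),(300,232),(326,140),(326,157),(326,168),(326,210)]:
    o,d=ray(w,u,v);o=w2f(o);d=F.T@d
    h=o+d*((np.array([0,0,190])+78*n-o)@n)/(d@n)
    # circle r=66 around axle in y,z
    q=o[1:]-[0,190];e=d[1:];r=np.roots([e@e,2*q@e,q@q-66**2]);c=[]
    if np.isreal(r).all(): X=o+d*min(r);c=[X,np.degrees(np.arctan2(X[1],X[2]-190))]
    print((u,v),"face",h,"y'",(h[1]*np.cos(a)+(h[2]-190)*np.sin(a)),"rim",*c)
where()
E
```

```text
(293, 130) face [-20.9  18.5 283.6] y' 54.961364238133115 rim [-23.5  15.9 254.1] 13.896920718113801
(362, 130) face [ 25.7  18.5 283.6] y' 54.93144353598569 rim [ 29.2  15.8 254.1] 13.87092004833791
(352, 232) face [ 25.  -73.2 242.8] y' -45.41569760842084 rim
(300, 232) face [-20.7 -73.2 242.8] y' -45.38132924017257 rim
(326, 140) face [  1.4  11.4 280.5] y' 47.2251752536167 rim [  1.7   8.4 255.5] 7.346895136010186
(326, 157) face [  1.5  -1.4 274.8] y' 33.235077206520906 rim [  1.8  -4.6 255.8] -4.0001895766134465
(326, 168) face [  1.6 -10.2 270.8] y' 23.548589639454484 rim [  1.8 -13.6 254.6] -11.850777521254674
(326, 210) face [  1.9 -49.  253.6] y' -18.915461843799996 rim
t 2.38 feeder [ -0.6 -46.1 340.5] F [-0.1 -0.9  0.2]
```

```bash
sed -i 's/564.3,10.6/566.6,10.7/' h.py; python3 -m inch '-0.005 0.0035 0 0;-0.005 0.0035 0.04 0;-0.005 0.0035 0.08 0;-0.005 0.0035 0.1 0;-0.005 0.0035 0.115 0;-0.005 0.0035 0.13 0;-0.005 0.0035 0.14 0;-0.005 0.0035 0.14 0;-0.005 0.0035 0.14 0'; python3 -c "
from h import *
where()"
```

```text
clock: 3.5
eef_pos: [570.1, -38.7, 228.9]
tcp_rot: [2.15, 2.29, 0.001]
ft_force: [1.0, -0.5, 0.4]
opening: 0.5
finger_force: 0.0
t 3.50 feeder [  0.4 -49.5 228.9] F [ 1.  -0.6  0.4]
```

```bash
python3 -m inch '0 0 0.005 0;0 0 0.01 0;0 0 0.014 0;0 0 0.018 0;0 0 0.022 0;0 0 0.022 0'; python3 -c "
from h import *
where()"; python3 -m inch '0 0 0.004 0;0 0 0.008 0;0 0 0.012 0;0 0 0.012 0'; python3 - <<'E'
from h import *
where()
w=snapshot("wrist");s=snapshot("scene");t=snapshot("top")
o=np.zeros((600,640,3),np.uint8);o[:250]=w[50:300];o[260:460,:380]=cv2.resize(s[155:255,215:405],(380,200));o[460:600,:460]=cv2.resize(t[165:235,230:460],(460,140))
cv2.imwrite("pics/w2.png",o)
E
```

```text
clock: 4.25
eef_pos: [570.3, -38.9, 211.2]
tcp_rot: [2.15, 2.289, 0.001]
ft_force: [-0.1, 0.0, 3.1]
opening: 0.1
finger_force: 1.6
t 4.25 feeder [  0.6 -49.7 211.2] F [-0.1  0.   3.1]
clock: 4.75
eef_pos: [570.3, -39.0, 201.6]
tcp_rot: [2.15, 2.289, 0.001]
ft_force: [0.7, -0.7, 5.1]
opening: 0.4
finger_force: 2.2
t 4.75 feeder [  0.5 -49.8 201.6] F [ 0.7 -0.7  5.1]
```

View pics/w2.png

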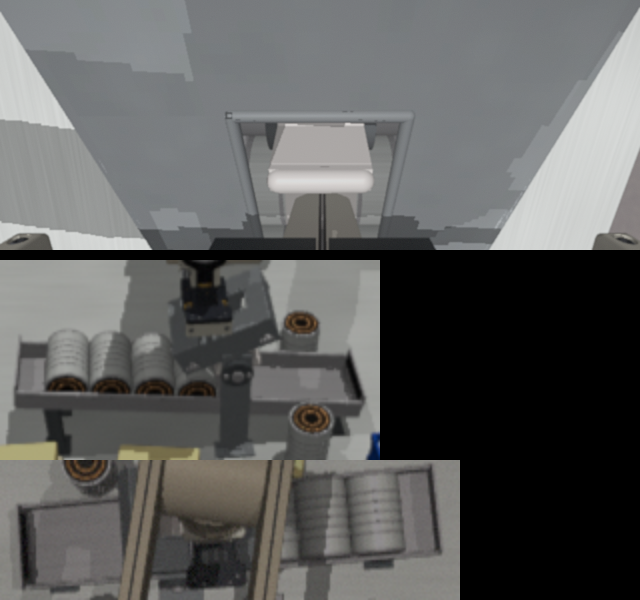

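The tooth has turned uphill and its downhill face is now visible at rows 125–170. No tin is down yet and the force is a steady 5 N. I'll press a little further, then lift over the tooth and re-enter behind it.

```bash
python3 -m inch '0 0 0.004 0;0 0 0.008 0;0 0 0.010 0;0 0 0.010 0;0 0 -0.06 0;0 0 -0.085 0;0.03 0 -0.085 0;0.071 0 -0.085 0;0.071 0 -0.085 0;0.071 0 -0.07 0;0.071 0 -0.055 0;0.071 0 -0.047 0;0.071 0 -0.043 0;0.071 0 -0.043 0'; python3 - <<'E'
from h import *
where()
s=snapshot("scene");cv2.imwrite("pics/s_ref.png",s)
E
```

```text
clock: 6.65
eef_pos: [566.1, 17.9, 235.2]
tcp_rot: [-2.151, -2.29, 0.0]
ft_force: [0.0, -0.8, 0.6]
opening: 0.7
finger_force: 0.0
t 6.65 feeder [ -0.    7.2 235.2] F [-0.  -0.8  0.6]
```

```bash
cat >> h.py <<'E'
def tins():
    s=snapshot("scene");d=cv2.absdiff(s,cv2.imread("pics/s_ref.png")).max(2)[190:232,330:400]
    c=(d>25);print("changed px",c.sum(),"cols",np.flatnonzero(c.sum(0)>5)[[0,-1]]+330 if (c.sum(0)>5).any() else "")
E
python3 -m inch '0 0 0.009 0;-0.01 0 0.009 0;-0.02 0 0.009 0;-0.026 0 0.009 0;-0.032 0 0.009 0;-0.038 0 0.009 0;-0.044 0 0.009 0;-0.044 0 0.009 0'; python3 -c "
from h import *
where();tins()"; python3 -m inch '-0.005 0 0 0;-0.01 0 0 0;-0.01 0 0 0;-0.01 0 0 0';python3 -c "
from h import *
where();tins()"
```

```text
clock: 7.7
eef_pos: [568.9, -17.4, 229.1]
tcp_rot: [2.15, 2.289, 0.002]
ft_force: [-0.7, 2.5, 4.7]
opening: 0.3
finger_force: 2.5
t 7.70 feeder [  0.5 -28.2 229.1] F [-0.5  2.6  4.7]
changed px 44 cols [344 347]
clock: 8.25
eef_pos: [569.0, -25.6, 228.2]
tcp_rot: [2.151, 2.289, -0.001]
ft_force: [-0.0, 0.6, 3.6]
opening: 0.4
finger_force: 1.8
t 8.25 feeder [ 1.000e-01 -3.640e+01  2.282e+02] F [0.  0.6 3.6]
changed px 41 cols [344 347]
```

```bash
python3 -m inch '-0.005 0 0.004 0;-0.01 0 0.008 0;-0.012 0 0.012 0;-0.012 0 0.012 0;-0.012 0 0.012 0'; python3 -c "
from h import *
where();tins()"; python3 -m inch '-0.003 0 0.004 0;-0.005 0 0.008 0;-0.006 0 0.012 0;-0.006 0 0.012 0;-0.006 0 0.012 0';python3 -c "
from h import *
where();tins()"
```

```text
clock: 8.93
eef_pos: [569.3, -35.1, 218.2]
tcp_rot: [-2.151, -2.29, 0.002]
ft_force: [-0.4, -0.2, -0.3]
opening: 0.5
finger_force: 0.2
t 8.93 feeder [-2.000e-01 -4.590e+01  2.182e+02] F [-0.4 -0.2 -0.3]
changed px 39 cols [340 341]
clock: 9.6
eef_pos: [569.7, -39.7, 208.8]
tcp_rot: [2.151, 2.29, -0.001]
ft_force: [-0.0, -0.8, 1.1]
opening: 0.5
finger_force: 0.7
t 9.60 feeder [ -0.  -50.5 208.8] F [-0.1 -0.8  1.1]
changed px 74 cols [340 346]
```

The force has dropped off, so I'll look before pushing further.

```bash
python3 - <<'E'
from h import *
w=snapshot("wrist");s=snapshot("scene");t=snapshot("top")
o=np.zeros((600,800,3),np.uint8);o[:250,:640]=w[50:300];o[250:600,:665]=cv2.resize(s[155:255,215:405],(665,350),interpolation=cv2.INTER_CUBIC)
cv2.imwrite("pics/w3.png",o);where()
E
```

```text
t 9.80 feeder [-1.000e-01 -5.030e+01  2.088e+02] F [-0.4  0.3  1.4]
```

View pics/w3.png

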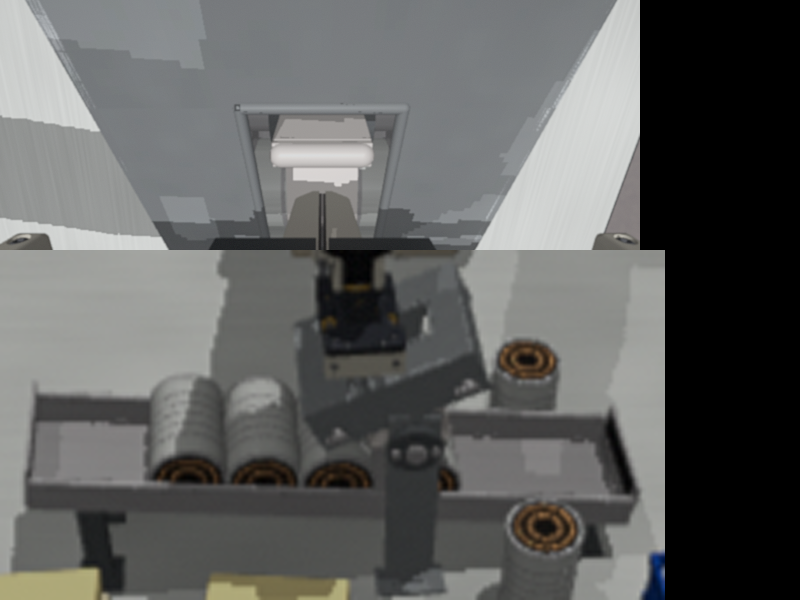

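The tins have each moved one place. The first now peeps out just downhill of the axle post, at about (447,480) in the crop, but is still held. I'll continue in small steps.

```bash
for i in 1; do python3 -m inch '0 0 0.004 0;0 0 0.008 0;0 0 0.008 0;0 0 0.008 0'; python3 -c "
from h import *
where();tins()"; done; python3 -m inch '0 0 0.004 0;0 0 0.008 0;0 0 0.01 0;0 0 0.01 0;0 0 0.01 0;0 0 0.01 0';python3 -c "
from h import *
where();tins()"
```

```text
clock: 10.3
eef_pos: [570.0, -39.5, 202.8]
tcp_rot: [2.15, 2.29, 0.0]
ft_force: [0.0, -1.0, 3.6]
opening: 0.4
finger_force: 1.6
t 10.30 feeder [ 2.000e-01 -5.040e+01  2.028e+02] F [-0.  -1.   3.6]
changed px 132 cols [340 350]
clock: 11.1
eef_pos: [570.3, -40.2, 195.4]
tcp_rot: [2.15, 2.288, 0.0]
ft_force: [-0.2, -4.0, 6.3]
opening: 0.3
finger_force: 3.2
t 11.10 feeder [  0.5 -51.  195.4] F [-0.4 -3.9  6.3]
changed px 461 cols [369 394]
```

The change at columns 369–394 shows the first tin is in the run-out. I'll lift over, re-enter behind the next tooth, and confirm it is at rest.

```bash
python3 -m inch '0 0 -0.03 0;0 0 -0.07 0;0 0 -0.0925 0;0.03 0 -0.0925 0;0.072 0 -0.0925 0;0.072 0 -0.0925 0;0.072 0 -0.077 0;0.072 0 -0.062 0;0.072 0 -0.053 0;0.072 0 -0.045 0;0.072 0 -0.045 0;0.072 0 -0.045 0'; python3 - <<'E'
from h import *
where();tins()
S=camera_params("scene");print([np.round(proj(S,f2w([dx,y,z])),1) for y,z in((192,90),(119,99),(20,114)) for dx in(-55,55)])
w=snapshot("wrist");s=snapshot("scene")
o=np.zeros((600,800,3),np.uint8);o[:250,:640]=w[50:300];o[250:600,:665]=cv2.resize(s[155:255,215:405],(665,350),interpolation=cv2.INTER_CUBIC)
cv2.imwrite("pics/w4.png",o)
E
```

```text
clock: 12.65
eef_pos: [566.4, 18.0, 231.1]
tcp_rot: [2.15, 2.29, 0.001]
ft_force: [0.6, -0.6, 0.0]
opening: 0.3
finger_force: 0.0
t 12.65 feeder [  0.3   7.3 231.1] F [ 0.6 -0.6  0. ]
changed px 464 cols [369 394]
[array([380. , 201.3]), array([386.4, 223. ]), array([360.8, 200.8]), array([366.2, 222.6]), array([334.3, 199.5]), array([338.2, 221.6])]
```

View pics/w4.png

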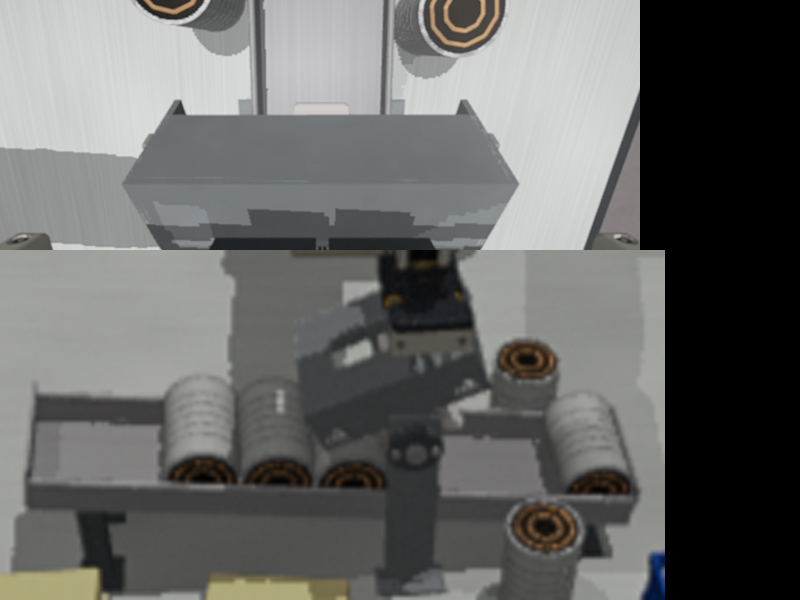

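The first tin lies against the end stop, crop (590,450), and three are still held. Now the second pass, pushed the same way.

```bash
python3 -m inch '-0.01 0 0.003 0;-0.02 0 0.003 0;-0.028 0 0.003 0;-0.036 0 0.003 0;-0.044 0 0.003 0;-0.05 0 0.003 0;-0.055 0 0.003 0;-0.055 0 0.003 0'; python3 -c "
from h import *
where();tins()"; python3 -m inch '-0.005 0 0.004 0;-0.01 0 0.008 0;-0.014 0 0.012 0;-0.016 0 0.018 0;-0.017 0 0.023 0;-0.017 0 0.023 0';python3 -c "
from h import *
where();tins()"
```

```text
clock: 13.8
eef_pos: [569.2, -26.4, 228.5]
tcp_rot: [2.151, 2.289, 0.0]
ft_force: [0.1, 1.6, 4.9]
opening: 0.3
finger_force: 2.0
t 13.80 feeder [ 2.000e-01 -3.720e+01  2.285e+02] F [0.2 1.6 4.9]
changed px 487 cols [344 394]
clock: 14.6
eef_pos: [569.7, -40.4, 209.4]
tcp_rot: [2.151, 2.289, -0.002]
ft_force: [0.5, 0.5, 1.2]
opening: 0.3
finger_force: 0.6
t 14.60 feeder [-1.000e-01 -5.120e+01  2.094e+02] F [0.5 0.5 1.2]
changed px 522 cols [340 394]
```

```bash
python3 -m inch '0 0 0.004 0;0 0 0.008 0;0 0 0.008 0;0 0 0.008 0'; python3 -c "
from h import *
where();tins()"
```

```text
clock: 15.15
eef_pos: [569.8, -39.5, 203.4]
tcp_rot: [2.151, 2.29, -0.0]
ft_force: [0.9, -0.0, 3.1]
opening: 0.3
finger_force: 1.4
t 15.15 feeder [  0.  -50.3 203.4] F [ 0.9 -0.1  3.1]
changed px 568 cols [340 394]
```

Same as before: held at z 203. One more small push.

```bash
python3 -m inch '0 0 0.003 0;0 0 0.006 0;0 0 0.009 0;0 0 0.01 0;0 0 0.01 0;0 0 0.01 0';python3 -c "
from h import *
where();tins()"
```

```text
clock: 15.95
eef_pos: [570.3, -40.2, 196.3]
tcp_rot: [2.15, 2.288, -0.0]
ft_force: [0.4, -4.0, 6.5]
opening: 0.7
finger_force: 3.5
t 15.95 feeder [  0.5 -51.  196.3] F [ 0.1 -4.   6.5]
changed px 866 cols [349 394]
```

The second tin is down. I'll withdraw straight up and check.

```bash
python3 -m inch '0 0 -0.03 0;0 0 -0.07 0;0 0 -0.12 0;0 0 -0.18 0;0 0 -0.22 0;0 0 -0.22 0;0 0 -0.22 0;0 0 -0.22 0;0 0 -0.22 0;0 0 -0.22 0;0 0 -0.22 0;0 0 -0.22 0'; python3 - <<'E'
from h import *
where();tins()
s=snapshot("scene");cv2.imwrite("pics/w5.png",cv2.resize(s[155:255,215:405],(760,400),interpolation=cv2.INTER_CUBIC));tins()
E
```

```text
clock: 17.5
eef_pos: [569.8, -39.4, 371.5]
tcp_rot: [2.151, 2.29, 0.0]
ft_force: [-0.9, 0.0, 0.2]
opening: 0.3
finger_force: 0.0
t 17.50 feeder [ 1.000e-01 -5.030e+01  3.715e+02] F [-0.9  0.1  0.2]
changed px 864 cols [349 394]
changed px 865 cols [349 394]
```

View pics/w5.png

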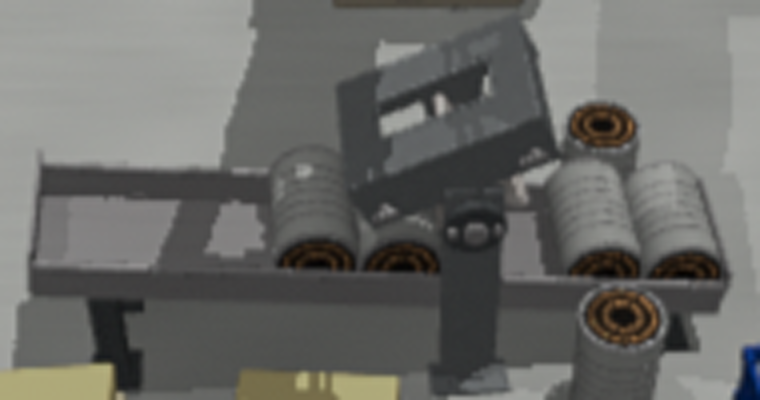

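Two tins lie still in the run-out, at crop (595,225) and (680,225). Two are still held behind the wheel, at (315,215) and (400,245), and the hand is clear.

```bash
python3 -c "
from workcell import *
print(finish_job())"
```

```text
the job is handed in; nothing more can be done
None
```

The job is handed in: two tins lie still in the run-out, let down one after the other, the other two are still held back by the wheel, and the hand is out and clear; the judge's result was not shown.

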